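Find the free incubator cover and push it open

TASK

Three of the incubator's four covers are blocked by the tall racks under them and one is free. Press the ribbed strips of the covers with the fingertips to find the one that rocks, without forcing the blocked ones, then push that strip down until its cover is fully open and leave it standing open. Grasp and lift nothing, and leave the jars and the other things where they stand.

Things in the scene. Friction and masses are not known exactly. Their poses are not given: they have to be found in the camera images.
- incubator: sample incubator 250 (x) x 604 (y) mm, fixed; flat steel deck 130 mm above the bench. Origin on the bench under the middle of the row of covers; x away from the robot, y along the row, z up. Four identical grey covers, 140 (x) x 98 (y) x 6 mm, flush in 144 x 102 mm openings centred at x = 0, y = +186, +62, -62, -186 mm (1 to 4); wells 92 mm deep. Ledge with small things at x = 72 to 150 mm.
- cover_1_strip (a point): top centre of the blue-ribbed black rubber press strip (30 mm in x, 84 mm in y, standing 6 mm above the cover) along the robot-side edge of cover 1, 48 mm in -x from the cover's pivot. The rubber is soft: it gives 1.5 mm under 6 N, 5 mm under 20 N, then is hard. The point moves with the cover; its z points up when shut.
- cover_1 (a joint): tilt of cover 1 about its pivot, a level line along y through its middle, 3 mm under deck level. 0 = shut, flush; 0.70 rad = fully open on its stop, strip edge down in the well, far edge 45 mm above the deck. If free it tips under 2 to 3 N on its strip and stays at any angle; if blocked it moves about 2 mm (under 0.06 rad), then is rigid. The far edge cannot be pressed down.
- cover_2_strip (a point): top centre of the blue-ribbed black rubber press strip (30 mm in x, 84 mm in y, standing 6 mm above the cover) along the robot-side edge of cover 2, 48 mm in -x from the cover's pivot. The rubber is soft: it gives 1.5 mm under 6 N, 5 mm under 20 N, then is hard. The point moves with the cover; its z points up when shut.
- cover_2 (a joint): tilt of cover 2 about its pivot, a level line along y through its middle, 3 mm under deck level. 0 = shut, flush; 0.70 rad = fully open on its stop, strip edge down in the well, far edge 45 mm above the deck. If free it tips under 2 to 3 N on its strip and stays at any angle; if blocked it moves about 2 mm (under 0.06 rad), then is rigid. The far edge cannot be pressed down.
- cover_3_strip (a point): top centre of the blue-ribbed black rubber press strip (30 mm in x, 84 mm in y, standing 6 mm above the cover) along the robot-side edge of cover 3, 48 mm in -x from the cover's pivot. The rubber is soft: it gives 1.5 mm under 6 N, 5 mm under 20 N, then is hard. The point moves with the cover; its z points up when shut.
- cover_3 (a joint): tilt of cover 3 about its pivot, a level line along y through its middle, 3 mm under deck level. 0 = shut, flush; 0.70 rad = fully open on its stop, strip edge down in the well, far edge 45 mm above the deck. If free it tips under 2 to 3 N on its strip and stays at any angle; if blocked it moves about 2 mm (under 0.06 rad), then is rigid. The far edge cannot be pressed down.
- cover_4_strip (a point): top centre of the blue-ribbed black rubber press strip (30 mm in x, 84 mm in y, standing 6 mm above the cover) along the robot-side edge of cover 4, 48 mm in -x from the cover's pivot. The rubber is soft: it gives 1.5 mm under 6 N, 5 mm under 20 N, then is hard. The point moves with the cover; its z points up when shut.
- cover_4 (a joint): tilt of cover 4 about its pivot, a level line along y through its middle, 3 mm under deck level. 0 = shut, flush; 0.70 rad = fully open on its stop, strip edge down in the well, far edge 45 mm above the deck. If free it tips under 2 to 3 N on its strip and stays at any angle; if blocked it moves about 2 mm (under 0.06 rad), then is rigid. The far edge cannot be pressed down.
- jar_a_mid (a point): centre, half-way up, of a bystander: small capped jar, blue cap on the incubator's rear ledge (jars 38 mm wide, 55 mm high). To be left alone.
- jar_b_mid (a point): centre, half-way up, of a bystander: small capped jar, red cap on the incubator's rear ledge (jars 38 mm wide, 55 mm high). To be left alone.
- tip_block_mid (a point): centre, half-way up, of a bystander: orange block 45 x 75 x 30 mm on the incubator's rear ledge. To be left alone.
- beaker_mid (a point): centre, half-way up, of a bystander: glass beaker 72 mm wide, 90 mm high on the bench. To be left alone.
- reagent_mid (a point): centre, half-way up, of a bystander: brown bottle 72 mm wide, 150 mm high on the bench. To be left alone.
- tray_mid (a point): centre, half-way up, of a bystander: white open tray 120 x 170 x 35 mm on the bench. To be left alone.
- wash_bottle_mid (a point): centre, half-way up, of a bystander: white bottle, red cap, 64 mm wide, 140 mm high on the bench. To be left alone.

How it is judged:
On the way, in this order (a step that is already met when the one before it is completed fails the run):
1. a cover rocks under the fingers' press (contact force between the fingers and incubator above 0.5 N and (value of joint cover_1 between 0.1 and 0.45 rad or value of joint cover_2 between 0.1 and 0.45 rad or value of joint cover_3 between 0.1 and 0.45 rad or value of joint cover_4 between 0.1 and 0.45 rad)).
2. that cover is pushed open by the fingers (contact force between the fingers and incubator above 0.5 N and value of joint any of cover_1, cover_2, cover_3, cover_4 above 0.55 rad).
At the end, for the whole second after the job is handed in: The free cover is at rest, tipped open by more than 0.55 rad (its stop is at 0.70); the other three are shut (under 0.10 rad); every bystander is within 20 mm of where it stood (((value of joint cover_1 above 0.55 rad and velocity of joint cover_1 between -0.05 and 0.05 rad/s and value of joint each of cover_2, cover_3, cover_4 below 0.1 rad) or (value of joint cover_2 above 0.55 rad and velocity of joint cover_2 between -0.05 and 0.05 rad/s and value of joint each of cover_1, cover_3, cover_4 below 0.1 rad) or (value of joint cover_3 above 0.55 rad and velocity of joint cover_3 between -0.05 and 0.05 rad/s and value of joint each of cover_1, cover_2, cover_4 below 0.1 rad) or (value of joint cover_4 above 0.55 rad and velocity of joint cover_4 between -0.05 and 0.05 rad/s and value of joint each of cover_1, cover_2, cover_3 below 0.1 rad)) and distance of each of jar_a_mid, jar_b_mid, tip_block_mid, beaker_mid, reagent_mid, tray_mid, wash_bottle_mid from where it was at the start of the episode below 0.02 m); the robot touches nothing.
It fails at once if the incubator or a blocked cover is forced: more than 60 N from the fingers or the arm (contact force between any of the fingers, the arm and incubator above 60 N).
It fails at once if a bystander is moved by more than 20 mm, lifted or carried (distance of any of jar_a_mid, jar_b_mid, tip_block_mid, beaker_mid, reagent_mid, tray_mid, wash_bottle_mid from where it was at the start of the episode above 0.02 m).
It also fails if it takes over 51 s, if anything falls off the work surface, if the arm or the gripper's body presses on something with over 40 N, if the wrist force passes 120 N, or if a joint passes its speed limit or range.

ROBOT

A 6-joint arm with a two-finger parallel gripper is mounted at the origin on the work surface. World frame = base frame: x ahead of the robot, y to its left, z up, the work surface at z = 0. Lengths are in m, angles in rad, forces in N, time in s.
With the tool pointing down it reaches from about 0.3 to 0.825 m from the base axis. Payload 5.4 kg.
Tool frame: the origin (TCP) lies at the very end of the fingers, on their centre line; the grasp point (between the pads) lies 19 mm behind it; z points along the fingers, y is the direction in which the jaws open and shut (so a half turn about z gives the same grasp; the last joint's range is limited). The gripper opens to 92 mm and grips with 3 to 60 N. Pads are 20 mm wide; open, the fingers measure 128 mm over their backs; the gripper's body (75 mm by 189 mm) begins 69 mm behind the grasp point.
Start: joints at [1.049, 0.158, 1.597, -0, 1.386, -0.21], TCP at [0.176, 0.547, 0.215] pointing down, gripper open.
Joint ranges: [-2.91, 2.91], [-0.94, 2.29], [0.18, 2.7], [-1.29, 4.43], [0.17, 2.64], [-3, 3]. Speed limits (rad/s): [2.57, 2.57, 3.14, 3.14, 3.14, 3.14].

INTERFACE

Orientations are given as a unit quaternion [w, x, y, z].
In Python, from rig import robot, cams, finder gives the robot as it stands.
- The arm moves only by the tool arm_command, never from a script. Its argument "series" is a list of rows, each a list of 6 numbers: the shift along the tool's x, y, z each as a share of 2 cm, from -1 to 1, then the turn, a rotation vector about the tool's x, y, z each as a share of 0.12 rad, from -1 to 1. A call has 1 to 12 rows; each row shifts and turns the commanded pose from where the row before left it, along the tool's axes as they then stand; what a row does not reach is not made up. A row lasts 1/8 s, in which the tool goes at most 62.5 mm and 10.7 degrees, less where a joint would pass 70% of its speed; a pose out of reach is approached as far as the arm can. A call with a number of a shift or a turn outside -1 to 1 is refused whole. A call with a gripper value outside its range is refused whole. "gripper" is the opening, from -1 (shut) to 1 (fully open), so that 0 is half open, set as the call begins (left out, the last holds). The fingers move at their own pace and stop on an object; the grip force is fixed at half the most. Time passes only in rows, so rows that do not move let the fingers close. It gives the time, the measured TCP pose, the force and the opening at its end, in the units of the state.
- robot.get_obs(): the state, without advancing time (a new reading comes with each control period).
- cams.grab_frame(name): name is "scene" or "top"; returns a dict with "image" (400x640x3 uint8, red, green, blue), "fx", "fy", "cx", "cy" (pixels), "camera_from_world" (4x4, takes a point from world to camera coordinates). Camera axes: x right, y up, looking along -z (the intrinsics and any distortion apply to the point x, -y, -z); pixel columns grow to the right and rows downward; lengths in m; the calibration is good to about 2 mm. A picture is of the moment at which its call begins. There is no depth.
- robot.close_job(): hands the job in, once; it reports no verdict.
Trained networks look in a picture, given as the dict that the camera call returned (one of the last four; its "shot" number tells which), for a name from the list of things; names that differ only in an ending like _2 or _b are one class to them, and where a whole thing is asked for, a point or a joint stands for the part that bears it (a point fixed in the world has none). Each returns a list of dicts, best first, with "score" (0 to 1); they miss things now and then, are a little off and sometimes report something else, mostly with a low value. They report only what shows in the picture. A call takes as long as a camera call.
- finder.trace(picture, target): "pixels" (400x640 bool, what is visible of it) and "box" ([left, top, right, bottom] in pixels, round what is visible of it).
The state is a dict: "t": time; "joint_pos": joint angles; "joint_velocities": joint speeds; "joint_torque": joint torques, N m; "position": TCP position; "orientation": TCP orientation; "contact_force": force on the tool from outside, world axes, zero at the start; "ft_torque": the same for the moment, N m; "finger_gap": finger opening in m.
Only numpy, scipy, OpenCV 4.12 (cv2) and the standard library are available. Lean on these libraries where they do the work, as an engineer would, in place of code of your own. Each camera call takes 0.05 s, during which the arm holds its last target.

## Working session

There is one attempt and no reset: what is moved stays moved. The work goes in short steps, Python scripts to look and compute and a tool call to move; the robot and the scene stay as the last step left them, time stands still between calls to the robot, and variables do not carry over. Pictures are saved under pics/ and viewed, and the job is handed in when it is done.

Besides the shell and the picture viewer there is one more tool, called after "Call:" as name([rows], argument=value, ...), one row to a line, values as JSON. arm_command: Moves the arm, as the interface text tells. Its arguments: {"type":"object","properties":{"series":{"type":"array","items":{"type":"array","items":{"type":"number"}}},"gripper":{"type":"number"}},"required":["series"]}

```bash
mkdir -p pics; ls; python3 - <<'E'
from rig import robot,cams,finder
import cv2,numpy as np
o=robot.get_obs();print({k:np.round(v,3) for k,v in o.items()})
for n in("scene","top"):
    f=cams.grab_frame(n);cv2.imwrite(f"pics/{n}0.png",f["image"][:,:,::-1])
    print(n,f["fx"],f["fy"],f["cx"],f["cy"],np.round(f["camera_from_world"],4).tolist(),[k for k in f])
    for t in ["cover_1_strip","cover_1"]:
        for r in finder.trace(f,t): print(t,round(r["score"],2),r["box"],r["pixels"].sum())
E
```

```text
pics
{'t': np.float64(0.0), 'joint_pos': array([ 1.049,  0.159,  1.598, -0.   ,  1.386, -0.21 ]), 'joint_velocities': array([ 0.001, -0.002,  0.001,  0.001, -0.001, -0.001]), 'joint_torque': array([-0.0000e+00, -3.8557e+01, -3.2210e+01,  7.0000e-02,  3.8000e-02,
       -0.0000e+00]), 'position': array([0.176, 0.547, 0.214]), 'orientation': array([-0.   ,  0.155,  0.988, -0.001]), 'contact_force': array([-0.011,  1.494, -0.932]), 'ft_torque': array([ 0.005, -0.047, -0.028]), 'finger_gap': np.float64(0.092)}
scene 390.2033397137452 390.2033397137452 316.32437083195504 195.80342017790966 [[-0.3524, 0.9357, 0.0131, 0.208], [-0.5092, -0.2035, 0.8363, 0.2004], [0.7852, 0.288, 0.5482, -1.6047], [0.0, 0.0, 0.0, 1.0]] ['image', 'fx', 'fy', 'cx', 'cy', 'camera_from_world', 'shot']
cover_1_strip 0.83 [373.7, 180.7, 425.0, 220.9] 1124
cover_1_strip 0.37 [252.3, 173.6, 267.6, 200.4] 309
cover_1 0.86 [374.4, 185.7, 421.9, 220.1] 1156
cover_1 0.72 [288.2, 171.0, 336.7, 195.7] 828
cover_1 0.71 [329.3, 177.5, 381.3, 207.2] 830
cover_1 0.61 [250.6, 161.0, 296.5, 190.4] 678
top 364.8183890444945 364.8183890444945 324.91359158175055 198.93760503018945 [[0.0262, -0.9996, -0.0039, -0.0057], [0.978, 0.0249, 0.2073, -0.5748], [-0.2071, -0.0092, 0.9783, -1.2381], [0.0, 0.0, 0.0, 1.0]] ['image', 'fx', 'fy', 'cx', 'cy', 'camera_from_world', 'shot']
cover_1_strip 0.61 [244.0, 176.6, 279.6, 217.6] 1173
cover_1 0.91 [248.1, 175.0, 279.1, 219.3] 1210
cover_1 0.69 [358.0, 186.9, 391.5, 227.6] 1168
cover_1 0.64 [322.5, 179.4, 352.7, 224.8] 1176
cover_1 0.56 [281.3, 178.5, 312.4, 219.9] 1201
cover_1 0.34 [444.7, 193.6, 466.4, 214.4] 375
```

View pics/scene0.png

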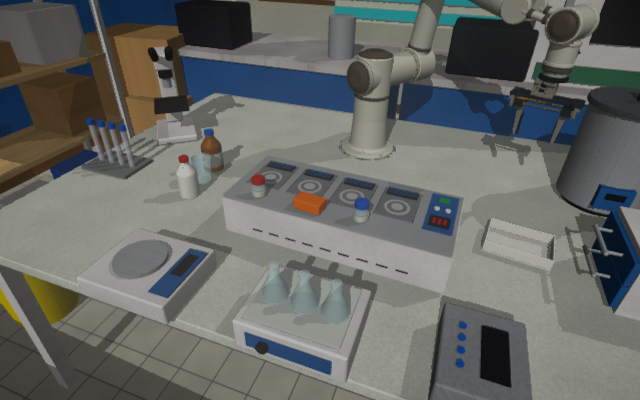

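View pics/top0.png

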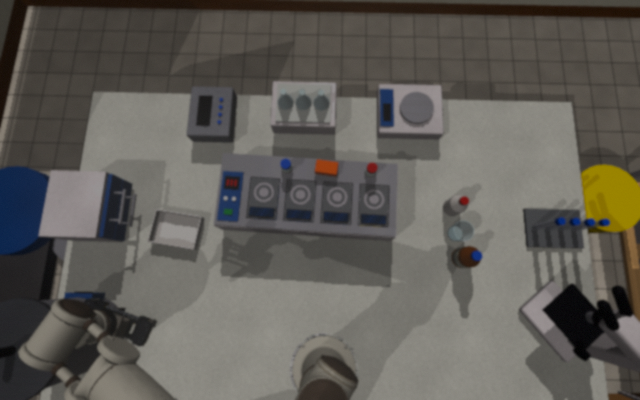

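Top view: four covers at about (264,198), (300,200), (337,203) and (374,206). Their dark strips are on the robot side, and cover 1 is on the left, at +y. Next I'll fit the incubator pose.

```bash
cat > h.py <<'E'
import numpy as np,cv2
def ray(f,u,v):
    T=np.array(f["camera_from_world"]);R=T[:3,:3];c=-R.T@T[:3,3]
    d=R.T@np.array([(u-f["cx"])/f["fx"],-(v-f["cy"])/f["fy"],-1.0]);return c,d
def onz(f,u,v,z):
    c,d=ray(f,u,v);return c+d*(z-c[2])/d[2]
def proj(f,p):
    T=np.array(f["camera_from_world"]);q=T[:3,:3]@np.array(p)+T[:3,3]
    return f["cx"]+f["fx"]*q[0]/-q[2], f["cy"]-f["fy"]*q[1]/-q[2]
E
python3 - <<'E'
from rig import robot,cams,finder
from h import *
for n in("top","scene"):
    f=cams.grab_frame(n);print(n,f.get("distortion"))
    for r in finder.trace(f,"cover_1")[:4]:
        v,u=np.nonzero(r["pixels"]);m=r["pixels"].astype(np.uint8)
        P=np.array([onz(f,a,b,.13)[:2] for a,b in zip(u,v)],np.float32)
        rc=cv2.minAreaRect(P);print(np.round(P.mean(0),4),[np.round(x,4) for x in rc])
    im=f["image"][140:250,200:420] if n=="top" else f["image"][140:280,210:480]
    cv2.imwrite(f"pics/z_{n}.png",cv2.resize(im[:,:,::-1],None,fx=2.9,fy=2.9,interpolation=cv2.INTER_CUBIC))
E
```

```text
top None
[ 0.5417 -0.1528] [array([ 0.5433, -0.1528]), array([0.1008, 0.1412]), np.float64(89.4522)]
[0.5592 0.2192] [array([0.5601, 0.219 ]), array([0.0982, 0.14  ]), np.float64(87.3522)]
[0.5533 0.0946] [array([0.5549, 0.0946]), array([0.0977, 0.1399]), np.float64(87.2274)]
[ 0.5495 -0.0294] [array([ 0.55 , -0.029]), array([0.1029, 0.1409]), np.float64(86.5506)]
scene None
[ 0.5377 -0.1482] [array([ 0.5413, -0.1543]), array([0.1048, 0.1504]), np.float64(87.9632)]
[0.5605 0.219 ] [array([0.5563, 0.2196]), array([0.1026, 0.1456]), np.float64(88.2316)]
[ 0.5415 -0.0317] [array([ 0.5448, -0.0296]), array([0.0991, 0.1444]), np.float64(87.8542)]
[0.549  0.0895] [array([0.5526, 0.0943]), array([0.1005, 0.1499]), np.float64(87.4571)]
```

View pics/z_top.png

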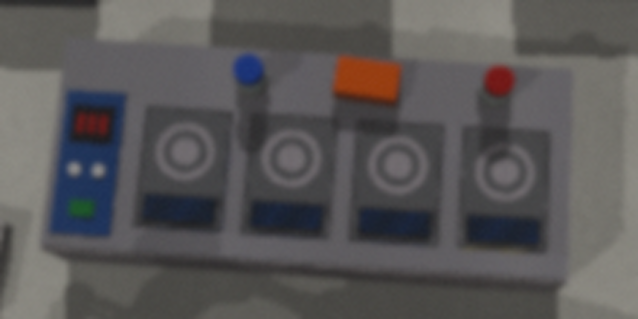

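View pics/z_scene.png

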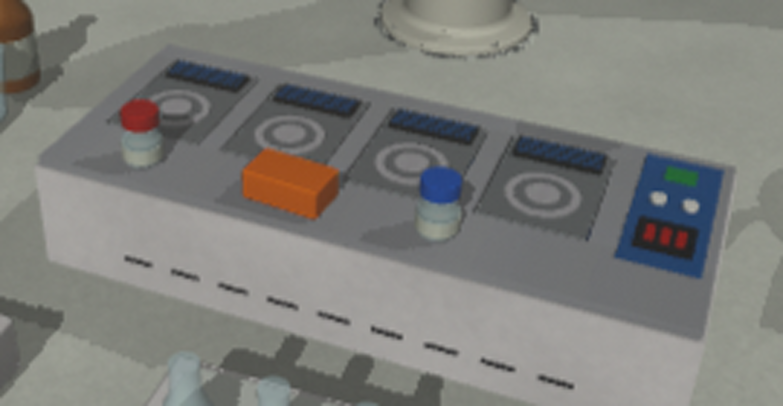

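Pose: origin is about (0.550, 0.033), yaw about -0.046. The cover sizes measured (100x140 mm) match the given ones. Strip centres are about (0.511,0.221), (0.506,0.097), (0.500,-0.027) and (0.494,-0.151). I'll shut the fingers, align the jaw axis with the row, and go above strip 1.

Call:
arm_command([
  [0,0,0,0,0,-0.74],
  [0,0,0,0,0,-0.74],
  [0,0,0,0,0,-0.74],
  [-1,-0.9,0,0,0,0],
  [-1,-0.9,0,0,0,0],
  [-1,-0.9,0,0,0,0],
  [-1,-0.9,0,0,0,0],
  [-1,-0.9,0,0,0,0],
  [-1,-0.9,0,0,0,0],
  [-1,-0.9,0,0,0,0],
  [-1,-0.9,0,0,0,0],
], gripper=-1)

```text
t: 1.88
position: [0.3303, 0.3955, 0.2147]
orientation: [0.0, 0.023, 1.0, 0.0]
contact_force: [0.5, -0.2, 0.1]
finger_gap: 0.0005
```

Call:
arm_command([
  [-1,-0.9,0,0,0,0],
  [-1,-0.9,0,0,0,0],
  [-1,-0.9,0,0,0,0],
  [-1,-0.9,0,0,0,0],
  [-1,-0.9,0,0,0,0],
  [-1,-0.9,0,0,0,0],
  [-1,-0.9,0,0,0,0],
  [-1,-0.9,0,0,0,0],
  [-1,-0.9,0,0,0,0],
  [-0.4,-0.2,0,0,0,0],
  [0,0,0,0,0,0],
  [0,0,0,0,0,0],
])

```text
t: 3.38
position: [0.5094, 0.2225, 0.2146]
orientation: [-0.0, 0.022, 1.0, 0.0]
contact_force: [-0.7, -0.2, -0.7]
finger_gap: -0.0
```

Now down to z ≈ 0.140, then in small steps.

Call:
arm_command([
  [0,0,1,0,0,0],
  [0,0,1,0,0,0],
  [0,0,1,0,0,0],
  [0,0,0.6,0,0,0],
  [0,0,0,0,0,0],
  [0,0,0,0,0,0],
])

```text
t: 4.12
position: [0.5105, 0.2221, 0.1435]
orientation: [0.001, 0.023, 1.0, 0.0]
contact_force: [-0.9, -0.4, -0.1]
finger_gap: 0.0011
```

```bash
python3 - <<'E'
from rig import cams
import cv2
f=cams.grab_frame("scene");im=f["image"][100:260,210:480]
cv2.imwrite("pics/s1.png",cv2.resize(im[:,:,::-1],None,fx=2.9,fy=2.9,interpolation=cv2.INTER_CUBIC))
E
```

```text
(no output)
```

View pics/s1.png

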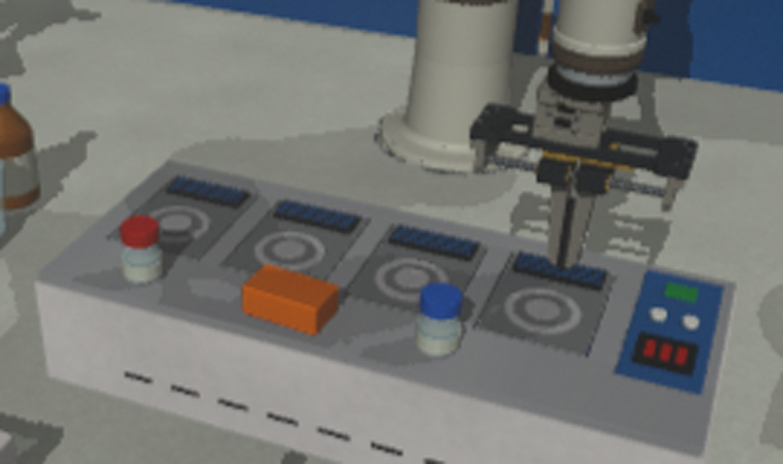

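The picture shows the fingertips (crop about (565,265)) right over the middle of strip 1, with the jaw axis along the strip. Starting the press.

Call:
arm_command([
  [0,0,0.2,0,0,0],
  [0,0,0.1,0,0,0],
  [0,0,0.1,0,0,0],
  [0,0,0,0,0,0],
])

```text
t: 4.68
position: [0.5098, 0.2218, 0.1346]
orientation: [-0.0, 0.023, 1.0, -0.0]
contact_force: [-1.1, -0.2, 1.5]
finger_gap: 0.0006
```

Call:
arm_command([
  [0,0,0.1,0,0,0],
  [0,0,0.1,0,0,0],
  [0,0,0,0,0,0],
])

```text
t: 5.05
position: [0.5101, 0.2218, 0.1321]
orientation: [0.0, 0.023, 1.0, -0.0]
contact_force: [-6.2, -1.4, 10.6]
finger_gap: 0.0004
```

10.6 N after only ~4 mm: blocked. On to strip 2, lifting to clear.

Call:
arm_command([
  [0,0,-1,0,0,0],
  [0,0,-0.3,0,0,0],
  [0,-1,0,0,0,0],
  [0,-1,0,0,0,0],
  [0,-1,0,0,0,0],
  [0,-1,0,0,0,0],
  [0,-1,0,0,0,0],
  [0,-1,0,0,0,0],
  [0,-0.2,0,0,0,0],
  [0,0,0.7,0,0,0],
  [0,0,0,0,0,0],
  [0,0,0,0,0,0],
])

```text
t: 6.55
position: [0.5041, 0.0984, 0.1422]
orientation: [-0.0, 0.022, 1.0, 0.0]
contact_force: [0.3, 0.8, 0.2]
finger_gap: 0.0003
```

Call:
arm_command([
  [0,0,0.2,0,0,0],
  [0,0,0.1,0,0,0],
  [0,0,0.1,0,0,0],
  [0,0,0,0,0,0],
])

```text
t: 7.05
position: [0.5043, 0.098, 0.1347]
orientation: [-0.0, 0.023, 1.0, 0.0]
contact_force: [-1.9, 0.7, 1.8]
finger_gap: 0.0003
```

Call:
arm_command([
  [0,0,0.1,0,0,0],
  [0,0,0.1,0,0,0],
  [0,0,0,0,0,0],
])

```text
t: 7.42
position: [0.5046, 0.098, 0.1321]
orientation: [0.0, 0.023, 1.0, 0.0]
contact_force: [-4.9, 0.3, 11.7]
finger_gap: 0.0004
```

Blocked as well (11.7 N). Strip 3.

Call:
arm_command([
  [0,0,-1,0,0,0],
  [0,0,-0.3,0,0,0],
  [0,-1,0,0,0,0],
  [0,-1,0,0,0,0],
  [0,-1,0,0,0,0],
  [0,-1,0,0,0,0],
  [0,-1,0,0,0,0],
  [0,-1,0,0,0,0],
  [0,-0.2,0,0,0,0],
  [0,0,0.7,0,0,0],
  [0,0,0,0,0,0],
  [0,0,0,0,0,0],
])

```text
t: 8.93
position: [0.4985, -0.0253, 0.1422]
orientation: [-0.0, 0.022, 1.0, 0.0]
contact_force: [0.0, 1.1, 0.5]
finger_gap: 0.0002
```

Call:
arm_command([
  [0,0,0.2,0,0,0],
  [0,0,0.1,0,0,0],
  [0,0,0.1,0,0,0],
  [0,0,0,0,0,0],
])

```text
t: 9.43
position: [0.4986, -0.0259, 0.1346]
orientation: [-0.0, 0.023, 1.0, 0.0]
contact_force: [-1.5, 1.2, 0.9]
finger_gap: 0.0008
```

Call:
arm_command([
  [0,0,0.1,0,0,0],
  [0,0,0.1,0,0,0],
  [0,0,0,0,0,0],
])

```text
t: 9.8
position: [0.499, -0.026, 0.132]
orientation: [0.0, 0.023, 1.0, -0.0]
contact_force: [-4.7, 0.5, 11.9]
finger_gap: 0.0003
```

Strip 3 is blocked too (11.9 N), so 4 should be the free one. I'll test it the same way.

Call:
arm_command([
  [0,0,-1,0,0,0],
  [0,0,-0.3,0,0,0],
  [0,-1,0,0,0,0],
  [0,-1,0,0,0,0],
  [0,-1,0,0,0,0],
  [0,-1,0,0,0,0],
  [0,-1,0,0,0,0],
  [0,-1,0,0,0,0],
  [0,-0.2,0,0,0,0],
  [0,0,0.7,0,0,0],
  [0,0,0,0,0,0],
  [0,0,0,0,0,0],
])

```text
t: 11.3
position: [0.4929, -0.1492, 0.1422]
orientation: [-0.0, 0.022, 1.0, 0.0]
contact_force: [-0.0, 0.0, 0.5]
finger_gap: 0.0003
```

Call:
arm_command([
  [0,0,0.2,0,0,0],
  [0,0,0.1,0,0,0],
  [0,0,0.1,0,0,0],
  [0,0,0,0,0,0],
])

```text
t: 11.8
position: [0.493, -0.1497, 0.1347]
orientation: [-0.0, 0.023, 1.0, 0.0]
contact_force: [-0.7, 0.7, 0.9]
finger_gap: 0.0006
```

Call:
arm_command([
  [0,0,0.1,0,0,0],
  [0,0,0.1,0,0,0],
  [0,0,0,0,0,0],
])

```text
t: 12.18
position: [0.493, -0.1499, 0.1304]
orientation: [-0.0, 0.023, 1.0, -0.0]
contact_force: [-1.2, 0.0, 0.8]
finger_gap: 0.0
```

Force stays ~1 N: cover 4 rocks. Pushing it down gently.

Call:
arm_command([
  [0,0,0.15,0,0,0],
  [0,0,0.15,0,0,0],
  [0,0,0.15,0,0,0],
  [0,0,0.15,0,0,0],
  [0,0,0,0,0,0],
])

```text
t: 12.8
position: [0.4934, -0.1499, 0.1185]
orientation: [0.0, 0.023, 1.0, -0.0]
contact_force: [0.9, -0.1, 1.7]
finger_gap: 0.0006
```

Call:
arm_command([
  [0,0,0.15,0,0,0],
  [0,0,0.15,0,0,0],
  [0,0,0,0,0,0],
])

```text
t: 13.18
position: [0.4928, -0.1498, 0.1122]
orientation: [-0.0, 0.023, 1.0, 0.0]
contact_force: [-0.1, 0.1, 1.5]
finger_gap: 0.0005
```

```bash
python3 - <<'E'
from rig import cams
import cv2
f=cams.grab_frame("scene");im=f["image"][100:260,210:480]
cv2.imwrite("pics/s2.png",cv2.resize(im[:,:,::-1],None,fx=2.9,fy=2.9,interpolation=cv2.INTER_CUBIC))
E
```

```text
(no output)
```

View pics/s2.png

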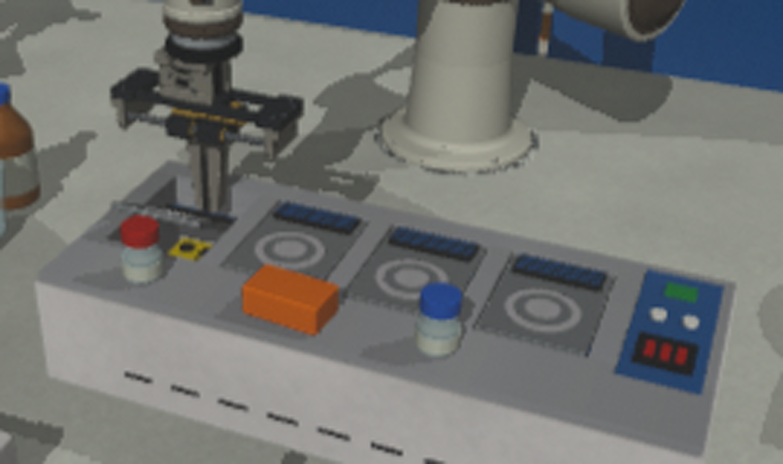

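Cover 4 is tipping (far edge raised at crop (170,215)); the other three are flush. I'll continue until the stop is felt.

Call:
arm_command([
  [0,0,0.15,0,0,0],
  [0,0,0.15,0,0,0],
  [0,0,0,0,0,0],
])

```text
t: 13.6
position: [0.4927, -0.1497, 0.1062]
orientation: [-0.0, 0.023, 1.0, 0.0]
contact_force: [0.5, -1.2, 1.3]
finger_gap: 0.0004
```

Call:
arm_command([
  [0,0,0.1,0,0,0],
  [0,0,0,0,0,0],
])

```text
t: 13.85
position: [0.493, -0.1498, 0.1044]
orientation: [-0.0, 0.023, 1.0, 0.0]
contact_force: [-1.0, 0.2, 1.9]
finger_gap: 0.0008
```

Call:
arm_command([
  [0,0,0.1,0,0,0],
  [0,0,0,0,0,0],
])

```text
t: 14.1
position: [0.4931, -0.1499, 0.1027]
orientation: [-0.0, 0.023, 1.0, -0.0]
contact_force: [-0.2, 0.6, 2.7]
finger_gap: 0.0008
```

Call:
arm_command([
  [0,0,0.1,0,0,0],
  [0,0,0,0,0,0],
])

```text
t: 14.35
position: [0.4936, -0.15, 0.1013]
orientation: [0.0, 0.023, 1.0, -0.0]
contact_force: [-1.3, 0.6, 7.4]
finger_gap: 0.0004
```

The stop is felt (7.4 N at the expected depth). Retreating straight up.

Call:
arm_command([
  [0,0,-0.3,0,0,0],
  [0,0,-0.7,0,0,0],
  [0,0,-1,0,0,0],
  [0,0,-1,0,0,0],
  [0,0,-1,0,0,0],
  [0,0,-1,0,0,0],
  [0,0,-1,0,0,0],
  [0.5,0,-1,0,0,0],
  [1,0,0,0,0,0],
  [1,0,0,0,0,0],
  [0,0,0,0,0,0],
  [0,0,0,0,0,0],
])

```text
t: 15.85
position: [0.4436, -0.1477, 0.2409]
orientation: [0.0, 0.023, 1.0, -0.0]
contact_force: [0.3, -0.7, 0.5]
finger_gap: 0.0006
```

```bash
python3 - <<'E'
from rig import cams
from h import *
f=cams.grab_frame("scene");im=f["image"][100:260,210:480].copy()
S=2.9
im=cv2.resize(im[:,:,::-1],None,fx=S,fy=S,interpolation=cv2.INTER_CUBIC)
# predicted far edge of cover 4 for angles
X=np.array([.999,-.046]);Y=np.array([.046,.999]);O=np.array([.550,.033])
for a,c in((.55,(0,0,255)),(.7,(0,255,0))):
    pts=[]
    for y in(-186-49,-186+49):
        lx=(70*np.cos(a)-3*np.sin(a))/1e3; lz=.127+(70*np.sin(a)+3*np.cos(a))/1e3
        p=O+X*lx+Y*y/1e3;u,v=proj(f,[*p,lz]);pts.append((int((u-210)*S),int((v-100)*S)))
    print(a,pts);cv2.line(im,*pts,c,1)
cv2.imwrite("pics/s3.png",im)
E
```

```text
0.55 [(111, 199), (201, 220)]
0.7 [(114, 188), (203, 209)]
```

View pics/s3.png

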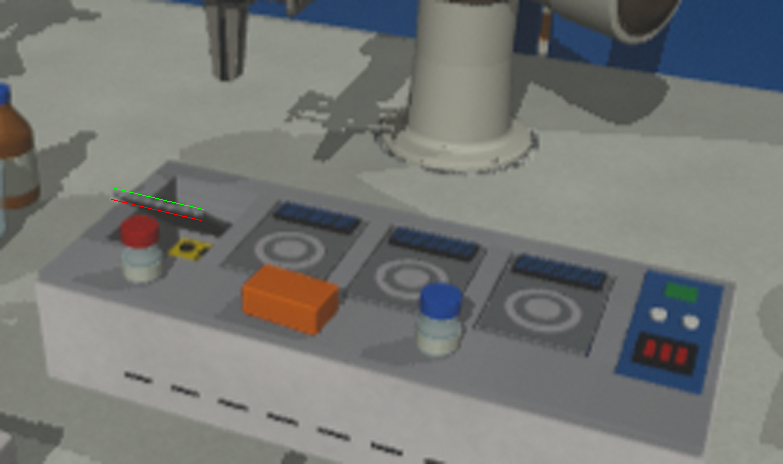

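The raised edge of cover 4 lies on the predicted 0.70 rad line (green). The other covers are flush, the things on the ledge haven't moved and the arm is clear.

```bash
python3 -c "
from rig import robot
print(robot.close_job())"
```

```text
the job is handed in; nothing more can be done
None
```

Cover 4 was the free one. I pushed it fully open, left it standing open, and handed the job in at about 16 s of the 51 s allowed.

- **Finding it:** I pressed the strips one at a time with shut fingertips. Covers 1 to 3 were rigid, reading 10.6, 11.7 and 11.9 N after about 4 mm. Cover 4 gave way at about 1 N.
- **Opening it:** I pushed strip 4 down until the force rose to 7.4 N, at about the depth expected for its stop. Then I lifted the fingers straight up and moved clear.
- **Last checks:** In the final scene picture, cover 4's raised far edge lies on the line predicted for 0.70 rad, clearly past the 0.55 rad line. The other three covers are flush, and the jars and orange block look unmoved. The final force reading was no more than the sensor's noise, so the arm is touching nothing.

No check failed or disagreed. I judged the jars and block by eye, and did not check the items on the bench again at the end. The arm passed over or beside none of them at contact height.

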